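Check the pen thickness gauge on its standards and show the reading

TASK

Check the pen-shaped coating thickness gauge: draw it out of its bench stand, hold it upright and press its spring tip gently into the ringed spot of the round bare zero disc until the tip has sunk in a few millimetres, keeping it there for about half a second, then do the same on the square coated tile. Then lift it well clear of everything (tip at least 15 cm above the worktop) and lean it back about 50 degrees from upright or flatter, so that its display looks up, and finish still holding it there, at rest. Leave the two standards where they lie in their tray and do not disturb the bottle, beaker and vial nearby.

Things in the scene. Friction and masses are not known exactly. Their poses are not given: they have to be found in the camera images.
- gauge: White stick-shaped thickness gauge, 0.12 kg. Origin at the end of the probe tip (spring out); z axis runs from the tip to the tail end. Tip plunger 8 mm diameter, z 0 to 10 mm; steel nose 12 to 17 mm diameter, z 10 to 35; then a box body 20 mm (x) by 26 mm (y), z 35 to 150. In the stand only the part above z 80 mm shows, and its +x points away from the robot
- gauge_grip (a point): Middle of the gauge body between the two ribbed grip faces (flat sides at y = +-13 mm, ribs z 96 to 136 mm), 115 mm from the tip end and 35 mm from the tail end
- gauge_display (a point): Middle of the display on the gauge's -x face, 129 mm from the tip end; the display looks along the gauge's -x axis
- plunger (a joint): Travel of the gauge's spring tip, m: 0 fully out, 0.006 fully pressed in. Spring about 0.7 N per mm with about 1.4 N preload (about 1.4 N to start, 5.6 N fully in)
- stand: Grey weighted bench stand, immovable, base plate 112 x 94 x 10 mm; origin on the worktop. Its column (35 x 41 mm) holds the gauge tip-down in a straight socket reclined 15 degrees towards the stand's +x (away from the robot), so the display faces the robot and slightly up
- stand_mouth (a point): Centre of the socket's mouth, 93 mm above the worktop (axes as the stand's). Socket 23 x 29 mm: about 1.5 mm play round the gauge body, whose shoulders rest on a ledge 45 mm down; the tip is 80 mm down. The gauge comes out along its own z axis and its tip is clear after 80 mm
- tray: Shallow grey tray with a dark rubber floor, immovable, 92 x 166 mm, rim 10 mm high, long side along its y axis, a low rib between two bays. Origin on the worktop at its centre. Around the work: tall solid bench analysers at x over 0.58 m where y is over 0.32 or under -0.28 m (the arm starts beside the right-hand one)
- zero_disc: Zero standard: round bare steel disc 48 mm diameter, 10 mm thick, lying loose in one bay of the tray (either bay). Origin at the centre of its underside, 4 mm above the worktop
- zero_disc_top (a point): Centre of the disc's top face, the middle of its engraved ring of 25 mm diameter; 14 mm above the worktop
- coated_tile: Coated standard: square steel tile 48 x 48 mm, 10 mm thick, with a painted top, lying loose in the other bay. Origin at the centre of its underside, 4 mm above the worktop
- coated_tile_top (a point): Centre of the tile's top face, the middle of its ring of 25 mm diameter; 14 mm above the worktop
- reagent_bottle: Bystander: white reagent bottle with screw cap, 54 mm diameter, 104 mm high, behind the work; origin at the centre of its underside
- beaker: Bystander: clear beaker 84 mm wide, 106 mm high, behind the work; origin at the centre of its underside
- sample_vial: Bystander: screw-cap vial 23 mm diameter, 48 mm high, behind the work; origin at the centre of its underside
There are look-alikes about, which are no part of the job. What is shaped like the coated_tile but brown is not meant.

How it is judged:
By the outcome, as a careful person would: the job done as asked, in the order asked, and still so for the second after the job is handed in, while the arm keeps its last pose, push and grip.
It also fails if it takes over 59 s, if anything falls off the work surface, if the arm or the gripper's body presses on something with over 40 N, if the wrist force passes 120 N, or if a joint passes its speed limit or range.

ROBOT

A 7-joint arm with a two-finger parallel gripper is mounted at the origin on a cart in front of the work surface, level with it; the furniture and walls round the work are solid. World frame = base frame: x ahead of the robot, y to its left, z up, the work surface at z = 0. Lengths are in mm, angles in rad, forces in N, time in s.
With the tool pointing down it reaches from about 425 to 800 mm from the base axis. Payload 8.3 kg.
Tool frame: the origin (TCP) lies between the finger pads; the fingertips stand 22 mm ahead of it and the grasp point (between the pads) lies 3 mm ahead of it; z points along the fingers, y is the line along which they close (so a half turn about z gives the same grasp; the last joint's range is limited). The gripper opens to 85 mm and grips with 20 to 120 N. Pads are 22 mm wide; open, the fingers measure 114 mm over their backs; the gripper's body (76 mm by 85 mm) begins 54 mm behind the grasp point. The pads swing forward as they close: fully open they stand 13 mm farther back than shut.
Start: joints at [1.208, 0.383, 0.016, 1.37, -0.006, 1.388, -0.046], TCP at [184.617, -597.094, 253.279] pointing down, gripper open.
Joint ranges: [-2.95, 2.95], [-0.25, 2.06], [-1.52, 1.56], [0.18, 2.33], [-1.44, 4.58], [0.02, 2.06], [-3.01, 3.01]. Speed limits (rad/s): [2.39, 2.39, 3.01, 3.01, 3.14, 3.14, 3.14].

INTERFACE

Orientations are given as [roll, pitch, yaw] about the fixed x, y, z axes, in that order (R = Rz(yaw) Ry(pitch) Rx(roll)).
In Python, from bench import r, set_gripper, optics, sensors gives the robot as it stands. Calls block until the motion is done:
- r.move_ptp(position, orientation): joint-space move of the TCP to a pose.
- r.move_straight(position, ori=None, speed=150, max_force=None): straight line of the TCP; ori=None keeps the orientation; speed is the mean speed in mm/s. With max_force (N) it stops when the force on the tool has changed by that much, and returns True; else False.
- r.move_joints(angles): joint-space move.
- set_gripper(opening): opening from 0.0 (shut) to 1.0 (fully open); the grip force is fixed at half the most; returns when the fingers have stopped.
- r.hold(seconds).
- r.solve_ik(position, orientation): joint angles nearest the present ones, or None.
- optics.capture(name): name is "scene" or "top"; returns the picture (400x640x3 uint8, red, green, blue); there is no depth.
- optics.camera_model(name): a dict with "fx", "fy", "cx", "cy" (pixels), "dist" ([k1, k2, p1, p2, k3] as OpenCV has them; the pictures are not rectified), "eye" and "rotation" of the camera in the world. Camera axes: x right, y down, z forward; pixel columns grow to the right and rows downward; lengths in mm; the calibration is good to about 2 mm. A picture is of the moment at which its call begins. camera_model takes no time and is no camera call.
A pose or a line that the arm cannot do raises r.Unreachable and nothing moves.
- r.sign_off(): hands the job in; it is judged then, once.
Readings, each from a call of its own:
- sensors.current_t(): time.
- sensors.current_joints(): joint angles.
- sensors.current_joint_vel(): joint speeds.
- sensors.current_joint_torque(): joint torques, N m.
- sensors.current_eef_pos(): TCP position.
- sensors.current_ee_rot(): TCP orientation.
- sensors.current_force(): force on the tool from outside, world axes, zero at the start.
- sensors.current_moment(): the same for the moment, N m.
- sensors.current_opening(): opening from 0.0 (shut) to 1.0 (fully open).
- sensors.current_grip_force(): force on a finger pad.
Only numpy, scipy, OpenCV 4.12 (cv2) and the standard library are available. Lean on these libraries where they do the work, as an engineer would, in place of code of your own. Each camera call takes 0.05 s, during which the arm holds its last target. There are 200 camera calls.

## Working session

There is one attempt and no reset: what is moved stays moved. The work goes in short steps, each a Python script; the robot and the scene stay as the last script left them, time stands still between calls to the robot, and variables do not carry over. Pictures are saved under pics/ and viewed, at most 10 in all, crops included, and the job is handed in when it is done.

```bash
ls; mkdir -p pics; python3 - <<'E'
from bench import r,set_gripper,optics,sensors
import cv2
for n in("scene","top"):
    im=optics.capture(n); cv2.imwrite(f"pics/{n}0.png",im[:,:,::-1]); print(n,optics.camera_model(n))
print(sensors.current_t(),sensors.current_eef_pos(),sensors.current_ee_rot(),sensors.current_force())
E
```

```text
pics
scene {'fx': 423.5599793769641, 'fy': 423.5599793769641, 'cx': 318.47798089115474, 'cy': 201.59399644306802, 'dist': array([-0.02974412,  0.        ,  0.        ,  0.        ,  0.        ]), 'eye': array([ 227.91878741, -466.29474185,  894.08070252]), 'rotation': array([-2.40946444,  0.00684517, -0.57846452])}
top {'fx': 382.6232159604028, 'fy': 382.6232159604028, 'cx': 317.5697994595348, 'cy': 203.96216945788714, 'dist': array([-0.06841287,  0.        ,  0.        ,  0.        ,  0.        ]), 'eye': array([511.97700076, 117.56236544, 966.53786767]), 'rotation': array([-3.02424659, -0.02547778, -1.55039944])}
0.1 [ 184.45263726 -596.70619403  252.33958517] [-3.13973955e+00  3.57354722e-05  2.99818410e-01] [-0.02950078  0.19229089  0.82406244]
```

View pics/scene0.png

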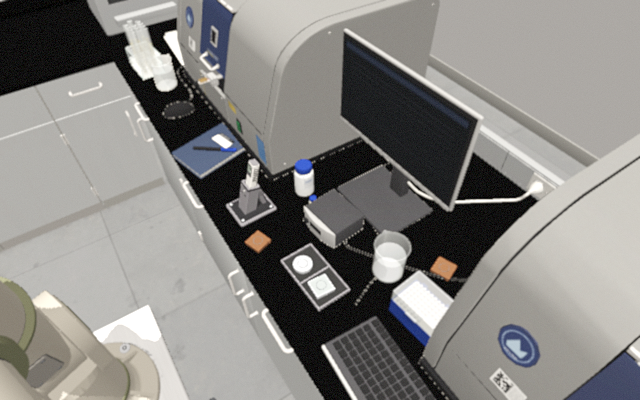

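View pics/top0.png

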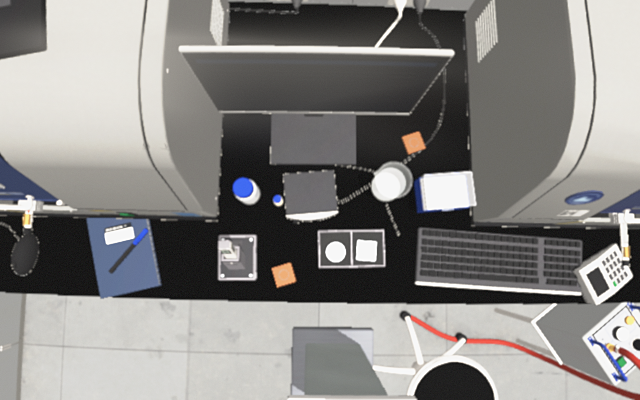

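The scene view shows the stand with the gauge at about (250,195) and the tray at (315,275). In the top view the stand is at (237,257), the disc at (335,252), and the white tile at (366,251). The brown tiles are decoys. Next I'll enlarge the stand and tray.

```bash
cat > h.py <<'E'
from bench import r,set_gripper,optics,sensors
import cv2, numpy as np
from scipy.spatial.transform import Rotation as Ro
def ray(n,px):
    m=optics.camera_model(n); K=np.array([[m['fx'],0,m['cx']],[0,m['fy'],m['cy']],[0,0,1]])
    u=cv2.undistortPoints(np.array([[px]],float),K,m['dist'])[0,0]
    return m['eye'],Ro.from_euler('xyz',m['rotation']).apply([u[0],u[1],1])
def plane(n,px,z):
    e,d=ray(n,px); return e+d*(z-e[2])/d[2]
def proj(n,P):
    m=optics.camera_model(n); K=np.array([[m['fx'],0,m['cx']],[0,m['fy'],m['cy']],[0,0,1]])
    R=Ro.from_euler('xyz',m['rotation']).inv(); 
    return cv2.projectPoints(np.atleast_2d(P).astype(float),R.as_rotvec(),-R.apply(m['eye']),K,m['dist'])[0][:,0]
def tri(p1,p2):
    a,d=ray('scene',p1); b,e=ray('top',p2)
    s=np.linalg.lstsq(np.c_[d,-e],b-a,rcond=None)[0]; p,q=a+s[0]*d,b+s[1]*e
    return (p+q)/2,np.linalg.norm(p-q)
E
python3 - <<'E'
from h import *
s=cv2.imread('pics/scene0.png');t=cv2.imread('pics/top0.png')
f=lambda im,x,y,w,h,k:cv2.resize(im[y:y+h,x:x+w],None,fx=k,fy=k,interpolation=cv2.INTER_CUBIC)
a=np.vstack([np.hstack([f(s,220,150,65,80,6),f(t,212,230,50,60,8)]),])if 0 else None
A=f(s,220,150,66,76,6);B=f(t,212,228,50,57,8)
cv2.imwrite('pics/c1.png',np.hstack([A,B]))
cv2.imwrite('pics/c2.png',np.hstack([f(s,275,238,80,76,5),f(t,313,225,76,76,5)]))
for n,im in(('scene',s),('top',t)):
    hsv=cv2.cvtColor(im,cv2.COLOR_BGR2HSV)
    m=((hsv[...,2]>185)&(hsv[...,1]<40)).astype(np.uint8)
    k,l,st,c=cv2.connectedComponentsWithStats(m)
    for i in range(1,k):
        p=plane(n,c[i],14)
        if st[i,4]>40 and 400<p[0]<800 and -300<p[1]<400: print(n,c[i].round(1),st[i],p.round(1))
E
```

```text
scene [251.5 175.3] [243 159  16  30 211] [546.9 396.7  14. ]
scene [303.7 183.3] [294 170  19  26 379] [658.6 282.9  14. ]
scene [247.7 214.9] [227 203  49  23 114] [468.1 265.   14. ]
scene [318.8 222.6] [304 206  31  34 214] [614.7 135.8  14. ]
scene [388.8 261.3] [ 373  242   34   40 1031] [691.9 -63.7  14. ]
scene [302.3 263.5] [293 255  20  18 277] [509.4  49.   14. ]
scene [312.4 283.7] [281 257  69  52 143] [499.6 -12.8  14. ]
scene [422.4 301. ] [ 393  271   61   65 2109] [ 686.6 -191.6   14. ]
scene [320.9 285.4] [308 274  27  24 401] [513.8 -27.9  14. ]
scene [338.6 372.4] [322 345  35  55 259] [ 431.6 -219.1   14. ]
top [388.1 183.5] [372 167  34  34 890] [681.4 -82.6  14. ]
top [447.8 190.4] [ 420  171   57   40 1890] [ 667.6 -237.2   14. ]
top [251.2 195.3] [236 181  23  23 181] [642.7 262.5  14. ]
top [311.8 215.3] [286 211  52  10 292] [595.8 109.4  14. ]
top [346.1 244.4] [318 230  67  38 290] [525.2  22.7  14. ]
top [236.  255.4] [219 235  37  45 619] [492.3 294.2  14. ]
top [366.  250.2] [356 239  21  23 432] [512.  -27.2  14. ]
top [335.3 251.5] [325 241  21  21 337] [507.4  49.2  14. ]
top [375.7 262. ] [360 249  25  18  54] [483.3 -51.6  14. ]
```

View pics/c1.png

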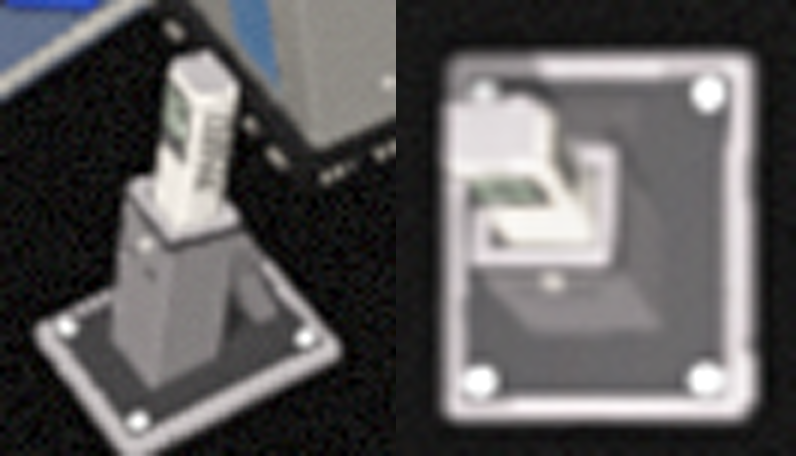

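View pics/c2.png

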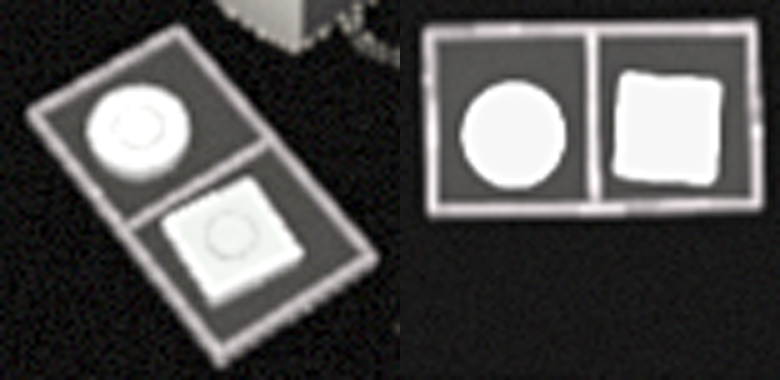

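The crops show the base plate corners, the socket rim, the gauge tail (tail face at scene (208,70) of the crop), and the ringed disc and tile. Now to convert them to positions.

```bash
python3 - <<'E'
from h import *
B=lambda u,v:((u-396+.5)/8-.5+212,(v+.5)/8-.5+228)
A=lambda u,v:((u+.5)/6-.5+220,(v+.5)/6-.5+150)
print('plate top')
for p in[(445,55),(755,55),(757,418),(442,418)]: print(plane('top',B(*p),10).round(1))
print('plate scene')
for p in[(35,330),(130,452),(342,352)]: print(plane('scene',A(*p),10).round(1))
print('screws top');
for p in[(484,92),(708,95),(706,379),(480,382)]: print(plane('top',B(*p),10).round(1))
print('screws scene')
for p in[(66,327),(138,421),(303,339)]: print(plane('scene',A(*p),10).round(1))
print('rim top 93')
for p in[(615,143),(613,265),(470,265)]: print(plane('top',B(*p),93).round(1))
print('rim scene 93')
for p in[(125,180),(165,248),(240,215)]: print(plane('scene',A(*p),93).round(1))
print('tail tri',tri(A(207,72),B(497,138)))
print('tail corner tris',tri(A(175,60),B(448,172)),tri(A(213,93),B(550,175)),tri(A(238,80),B(542,98)))
# disc/tile
for n in('scene','top'):
    im=cv2.imread(f'pics/{n}0.png');hsv=cv2.cvtColor(im,cv2.COLOR_BGR2HSV)
f=lambda u,v:((u+.5)/5-.5+275,(v+.5)/5-.5+238)
g=lambda u,v:((u-400+.5)/5-.5+313,(v+.5)/5-.5+225)
print('rings scene',plane('scene',f(138,127),14),plane('scene',f(232,236),14))
print('top centers',plane('top',g(514,134),14),plane('top',g(667,128),14))
print('tray',[plane('top',g(*p),10).round(1) for p in[(423,22),(757,20),(764,208),(430,215)]])
E
```

```text
plate top
[543.  342.7  10. ]
[545.3 246.2  10. ]
[433.8 241.5  10. ]
[431.4 338.5  10. ]
plate scene
[434.  336.6  10. ]
[438.6 246.2  10. ]
[546.9 245.6  10. ]
screws top
[531.8 330.   10. ]
[532.6 260.3  10. ]
[445.3 257.6  10. ]
[442.7 327.3  10. ]
screws scene
[446.9 330.3  10. ]
[449.6 260.4  10. ]
[535.7 262.6  10. ]
rim top 93
[516.6 273.8  93. ]
[482.3 272.9  93. ]
[481.3 313.4  93. ]
rim scene 93
[486.1 321.1  93. ]
[482.1 273.7  93. ]
[518.8 273.4  93. ]
tail tri (array([518.66799091, 290.74807676, 164.80549254]), np.float64(4.238979592998977))
tail corner tris (array([509.69390786, 302.46755106, 167.31000136]), np.float64(4.506594140498848)) (array([511.3501586 , 274.71825511, 168.93407887]), np.float64(8.484325965954334)) (array([528.61595195, 280.16352658, 163.27867873]), np.float64(2.5975406144440627))
rings scene [510.08585675  50.50670955  14.        ] [514.96861638 -26.63735937  14.        ]
top centers [507.50546349  48.99834601  14.        ] [511.90189257 -27.15250196  14.        ]
tray [array([562.2,  95.1,  10. ]), array([566.8, -72.9,  10. ]), array([473.1, -76.7,  10. ]), array([466.8,  89.7,  10. ])]
```

```bash
cat >> h.py <<'E'
AL=50
def tool(grip,th,psi,al=AL):
    """TCP pose for gauge grip point, lean th (deg, tail away from robot), yaw psi (rad)"""
    phi=np.radians(al-th); o=[np.pi,-phi,psi]
    z=Ro.from_euler('xyz',o).as_matrix()[:,2]
    return np.array(grip)-3*z,o,z
YAW=0.03; MOUTH=np.array([499.8,293.7,93.])
AX=Ro.from_euler('zy',0 if 0 else [YAW,0]).as_matrix()@Ro.from_euler('y',np.radians(15)).as_matrix()[:,2]
E
python3 - <<'E'
from h import *
print(AX)
g=MOUTH+35*AX
for al in(40,50,60):
    print(al)
    p,o,z=tool(g,15,YAW,al)
    for nm,q in(('via',([430,270,300],o)),('pre',(p-90*z,o)),('grip',(p,o)),('out',(p+105*AX,o)),
      ('disc',tool([509,50,129],0,0,al)[:2]),('tile',tool([513,-27,129],0,0,al)[:2]),('discup',tool([509,50,200],0,0,al)[:2]),('fin',tool([540,80,330],60,0,al)[:2])):
        j=r.solve_ik(*q); print(nm,None if j is None else np.round(j,2))
for q in([190,-450,300],[430,0,330]): print(np.round(r.solve_ik(q,[np.pi,0,0.3]),2))
E
```

```text
[0.25870259 0.00776341 0.96592583]
40
via [ 0.2  -0.16 -0.9   1.89  0.17  1.02 -2.32]
pre [-1.24  0.02  0.45  1.98  0.38  0.86 -2.54]
grip [-1.15  0.2   0.46  2.01  0.31  0.64 -2.48]
out [-1.12  0.12  0.46  1.83  0.27  0.86 -2.36]
disc None
tile None
discup None
fin [ 0.28  0.55 -0.76  1.12  0.23  1.93 -1.99]
50
via [-0.43 -0.2  -0.43  2.02  0.46  0.92 -2.62]
pre [-0.02  0.   -0.88  2.09  0.69  0.76 -2.88]
grip [-1.45  0.18  0.69  2.14  0.65  0.5  -2.86]
out [-1.21  0.06  0.46  1.97  0.57  0.73 -2.66]
disc None
tile None
discup None
fin [ 0.38  0.43 -0.83  1.26  0.24  1.74 -1.98]
60
via [-0.8  -0.24 -0.2   2.15  0.78  0.89 -2.95]
pre [-1.72 -0.09  0.67  2.28  1.11  0.8   2.94]
grip [ 0.08  0.34 -1.07  2.18  1.48  0.85  2.74]
out None
disc None
tile None
discup None
fin [ 0.68  0.4  -1.19  1.41  0.37  1.58 -2.06]
[ 1.13  0.07 -0.02  1.65  0.    1.42 -0.17]
[ 0.88 -0.05 -0.9   1.69 -0.04  1.48 -1.28]
```

```bash
python3 - <<'E'
from h import *
g=MOUTH+35*AX
ok=lambda q:r.solve_ik(*q[:2]) is not None
for al in(10,15,20,25,30,35,40,50):
    p,o,z=tool(g,15,YAW,al)
    s=[ok(q) for q in((p-90*z,o),(p,o),(p+105*AX,o))]
    P=np.arange(-180,180,30)
    d={n:[int(x) for x in P if all(ok(tool([*c,h],0,np.radians(x),al)) for h in(128,190))] for n,c in(('disc',(509,50)),('tile',(513,-27)))}
    F=[(x,int(y)) for x in(450,520,600) for y in P if ok(tool([x,50,330],57,np.radians(y),al))]
    print(al,s,d,F)
E
```

```text
10 [True, True, True] {'disc': [-180, -150, -120, -90, -60, -30, 0, 30, 60, 90, 120, 150], 'tile': [-180, -150, -120, -90, -60, -30, 0, 30, 60, 90, 120, 150]} [(450, -120), (450, -90), (450, -60), (450, -30), (450, 60), (450, 90), (450, 120), (520, -90), (520, -60), (520, 60), (520, 90), (520, 120), (520, 150), (600, -180), (600, -150), (600, -120), (600, -90), (600, -60), (600, 60), (600, 90), (600, 120), (600, 150)]
15 [True, True, True] {'disc': [-180, -150, -120, -90, -60, -30, 0, 30, 60, 90, 120, 150], 'tile': [-180, -150, -120, -90, -60, -30, 0, 30, 60, 90, 120, 150]} [(450, -120), (450, -90), (450, -60), (450, -30), (450, 60), (450, 90), (450, 120), (520, -90), (520, -60), (520, 60), (520, 90), (520, 120), (520, 150), (600, -180), (600, -150), (600, -120), (600, -90), (600, -60), (600, 60), (600, 90), (600, 120), (600, 150)]
20 [True, True, True] {'disc': [-180, -150, -120, -90, -60, -30, 0, 30, 60, 90, 120, 150], 'tile': [-180, -150, -120, -90, -60, -30, 0, 30, 60, 90, 120, 150]} [(450, -120), (450, -90), (450, -60), (450, -30), (450, 30), (450, 60), (450, 90), (450, 120), (5
[... 2210 characters left out ...]
0, 150), (600, -180), (600, -150), (600, -120), (600, -90), (600, -60), (600, -30), (600, 0), (600, 30), (600, 60), (600, 90), (600, 120), (600, 150)]
50 [True, True, True] {'disc': [-150, -120, -90, -60, 60, 90, 120, 150], 'tile': [-150, -120, -90, -60, 60, 90, 120, 150]} [(450, -180), (450, -150), (450, -120), (450, -90), (450, -60), (450, -30), (450, 0), (450, 30), (450, 60), (450, 90), (450, 120), (450, 150), (520, -180), (520, -150), (520, -120), (520, -90), (520, -60), (520, -30), (520, 0), (520, 30), (520, 60), (520, 90), (520, 120), (520, 150), (600, -180), (600, -150), (600, -120), (600, -90), (600, -60), (600, -30), (600, 0), (600, 30), (600, 60), (600, 90), (600, 120), (600, 150)]
```

```bash
sed -i 's/^AL=50/AL=30/' h.py; python3 - <<'E'
from h import *
def st(n): print(n,round(sensors.current_t(),2),np.round(sensors.current_eef_pos(),1),np.round(sensors.current_joints(),2),np.round(sensors.current_force(),1))
g=MOUTH+35*AX; p,o,z=tool(g,15,YAW)
r.move_straight([190,-450,320],[np.pi,0,0.3],speed=250); st('a')
r.move_ptp([450,0,330],[np.pi,0,0]); st('b')
r.move_ptp([455,285,300],o); st('c')
r.move_straight(p-80*z,o,speed=200); st('pre')
for n in('scene','top'): cv2.imwrite(f'pics/{n}1.png',optics.capture(n)[:,:,::-1])
s=cv2.imread('pics/scene1.png');t=cv2.imread('pics/top1.png')
f=lambda im,x,y,w,h,k:cv2.resize(im[y:y+h,x:x+w],None,fx=k,fy=k,interpolation=cv2.INTER_CUBIC)
cv2.imwrite('pics/c3.png',np.hstack([f(s,180,110,130,150,3),f(t,180,180,130,150,3)]))
E
```

```text
a 0.9 [ 189.5 -450.6  319.4] [ 1.14  0.07 -0.03  1.61  0.    1.46 -0.17] [-0.6 -0.3  0.6]
b 2.78 [450.1  -1.2 329.8] [ 0.73  0.01 -0.79  1.65  0.01  1.48 -1.63] [ 0.4 -1.   0.1]
c 3.89 [456.1 283.1 299.8] [ 0.52  0.18 -1.36  1.69  0.39  1.25 -2.46] [-0.5 -1.   0.5]
pre 4.53 [487.6 293.3 207.8] [ 0.32  0.36 -1.22  1.77  0.59  1.12 -2.62] [-0.8  2.   0.3]
```

View pics/c3.png

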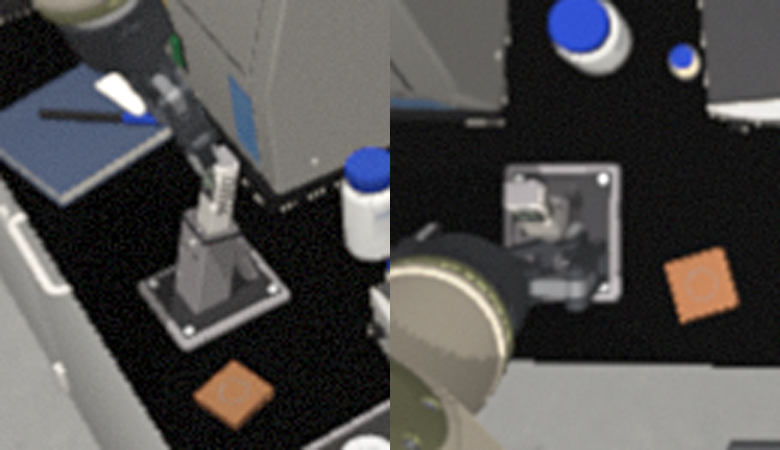

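The view shows the gripper above and in front of the gauge, with its right finger at about (240,268) in the top view. I'll check this by projection, then go in with a force guard.

```bash
python3 - <<'E'
from h import *
R=Ro.from_euler('xyz',sensors.current_ee_rot()).as_matrix();P=np.array(sensors.current_eef_pos())
for dy in(-50,0,50):
    q=P+R@[0,dy,15]
    a=proj('scene',q)[0];b=proj('top',q)[0]
    print(dy,q.round(),'panel scene',((a-[180,110])*3).round(),'panel top',((b-[180,180])*3+[390,0]).round())
g=MOUTH+70*AX
print('tail',((proj('scene',g)[0]-[180,110])*3).round(),((proj('top',g)[0]-[180,180])*3+[390,0]).round())
E
```

```text
-50 [490. 344. 194.] panel scene [157. 106.] panel top [433. 232.]
0 [492. 294. 194.] panel scene [184. 139.] panel top [508. 232.]
50 [493. 244. 194.] panel scene [214. 173.] panel top [583. 231.]
tail [218. 156.] [520. 193.]
```

```bash
python3 - <<'E'
from h import *
def st(n): print(n,round(sensors.current_t(),2),np.round(sensors.current_eef_pos(),1),np.round(sensors.current_force(),1),np.round(sensors.current_moment(),2))
g=MOUTH+35*AX+[0,-1,0]; p,o,z=tool(g,15,YAW)
st('0'); print(r.move_straight(p,o,speed=80,max_force=12)); st('at'); print(p.round(1))
for n in('scene','top'): cv2.imwrite(f'pics/{n}2.png',optics.capture(n)[:,:,::-1])
s=cv2.imread('pics/scene2.png');t=cv2.imread('pics/top2.png')
f=lambda im,x,y,w,h,k:cv2.resize(im[y:y+h,x:x+w],None,fx=k,fy=k,interpolation=cv2.INTER_CUBIC)
cv2.imwrite('pics/c4.png',np.hstack([f(s,210,140,80,90,5),f(t,200,220,75,90,5)]))
E
```

```text
0 4.63 [487.8 293.7 208.7] [-0.3  0.6  0.5] [0.01 0.28 0.02]
False
at 5.78 [508.2 293.3 130.3] [0.1 0.1 0.5] [ 0.01  0.27 -0.04]
[508.1 292.9 129.7]
```

View pics/c4.png

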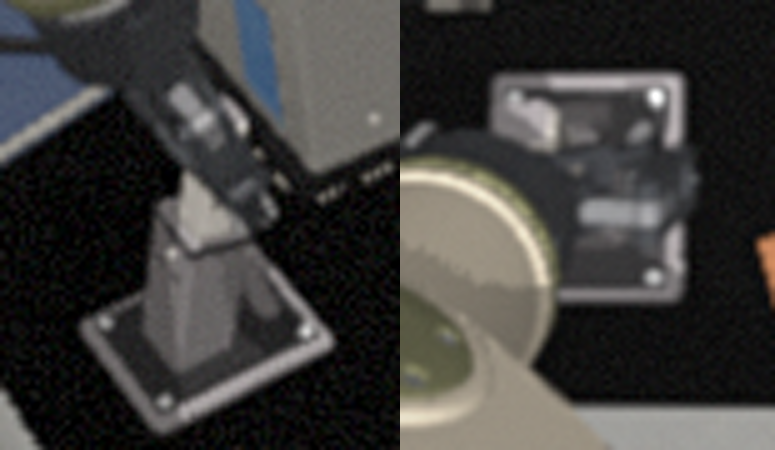

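The picture shows the fingers straddling the gauge just above the socket mouth, at about (262,180) in the scene view. I'll grip it and draw it out.

```bash
python3 - <<'E'
from h import *
def st(n): print(n,round(sensors.current_t(),2),np.round(sensors.current_eef_pos(),1),np.round(sensors.current_force(),1),np.round(sensors.current_moment(),2),round(sensors.current_opening(),3),round(sensors.current_grip_force(),1))
set_gripper(0.0); r.hold(0.2); st('grip')
p=np.array(sensors.current_eef_pos()); o=sensors.current_ee_rot()
_,o,_=tool([0,0,0],15,YAW)
for d in(15,50,120):
    b=r.move_straight(p+d*AX,o,speed=60,max_force=15); st(d)
    if b: print('STOP'); break
E
```

```text
grip 6.66 [508.1 293.  129.8] [-1.3 -0.7  4.1] [-0.32  0.5  -0.02] 0.293 59.3
15 7.06 [512.1 293.4 144.8] [-1.5 -0.   0.6] [0.04 0.56 0.  ] 0.299 59.1
50 7.79 [521.  293.2 178. ] [ 0.5 -0.4 -1.4] [ 0.02  0.35 -0.02] 0.296 59.0
120 9.11 [538.9 293.8 245.3] [ 0.2 -0.1 -1.2] [ 0.01  0.4  -0.05] 0.297 59.0
```

```bash
python3 - <<'E'
from h import *
def st(n): print(n,round(sensors.current_t(),2),np.round(sensors.current_eef_pos(),1),np.round(sensors.current_joints(),2),np.round(sensors.current_force(),1),np.round(sensors.current_ee_rot(),3))
p,o,z=tool([508.5,49.8,189],0,0)
p0,_,_=tool([520,200,250],5,0)
try: r.move_straight(p0,tool([0,0,0],5,0)[1],speed=120); st('m'); r.move_straight(p,o,speed=120)
except r.Unreachable as e: print('unreach',e); r.move_ptp(p,o)
r.hold(.3); st('above')
for n in('scene','top'): cv2.imwrite(f'pics/{n}3.png',optics.capture(n)[:,:,::-1])
s=cv2.imread('pics/scene3.png');t=cv2.imread('pics/top3.png')
f=lambda im,x,y,w,h,k:cv2.resize(im[y:y+h,x:x+w],None,fx=k,fy=k,interpolation=cv2.INTER_CUBIC)
cv2.imwrite('pics/c5.png',np.hstack([f(s,255,180,100,120,4),f(t,290,190,100,120,4)]))
G=np.array([508.5,49.8,189])
for h in(-115,-105,-80,35): print(h,((proj('scene',G+[0,0,h])[0]-[255,180])*4).round())
E
```

```text
m 10.07 [518.9 199.9 252.9] [ 0.79  0.06 -1.36  1.89  0.36  0.9  -2.31] [-0.5 -0.2 -1.2] [ 3.141 -0.437 -0.   ]
above 11.88 [507.1  50.  191.7] [ 0.8  -0.18 -0.93  2.18 -0.12  0.55 -1.65] [-0.5  0.1 -0.7] [ 3.141 -0.524  0.   ]
-115 [184. 277.]
-105 [183. 267.]
-80 [181. 242.]
35 [173. 110.]
```

View pics/c5.png

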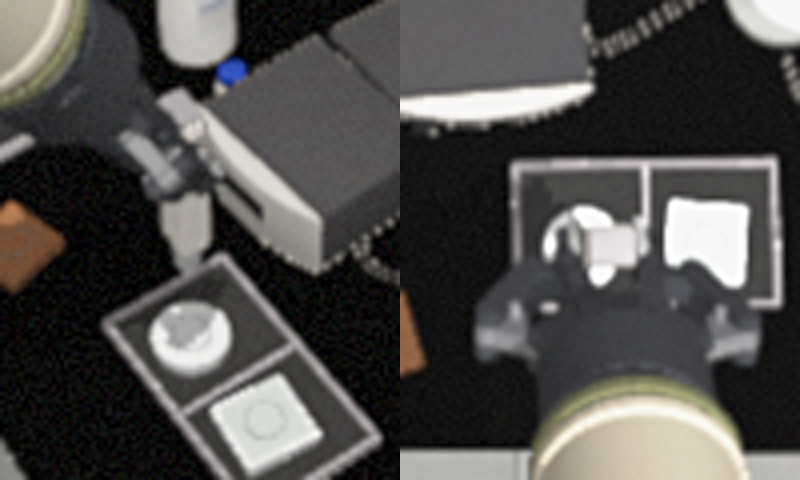

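The scene view shows the upright gauge, with its tip at panel (190,271), above the disc. The top view shows the tail at panel (612,245). I'll compare the tip and tail with the ring in each view.

```bash
python3 - <<'E'
from h import *
a=lambda u,v:((u+.5)/4-.5+255,(v+.5)/4-.5+180)
b=lambda u,v:((u-400+.5)/4-.5+290,(v+.5)/4-.5+190)
print('tip@74',plane('scene',a(190,271),74),'ring scene 510.1 50.5')
print('tail scene@224',plane('scene',a(180,97),224),'tail top',plane('top',b(612,245),224),'disc top 507.5 49')
print('shoulder scene (35)',plane('scene',a(187,248),109))
E
```

```text
tip@74 [513.91402565  52.98045488  74.        ] ring scene 510.1 50.5
tail scene@224 [516.504298    57.08037633 224.        ] tail top [509.77005234  50.14367142 224.        ] disc top 507.5 49
shoulder scene (35) [508.78244753  45.56677552 109.        ]
```

```bash
cat >> h.py <<'E'
def favg(n=10):
    f=[]
    for _ in range(n): f.append(sensors.current_force()); r.hold(.01)
    return np.mean(f,0)
def press(x,y,zc=129):
    """descend upright over (x,y) until the spring carries about 3.6 N, hold, come up"""
    p,o,_=tool([x,y,zc+12],0,0); r.move_straight(p,o,speed=80); r.hold(.2); f0=favg()
    b=r.move_straight(p-[0,0,22],o,speed=10,max_force=3.6)
    t0=sensors.current_t(); f1=favg(); d=p[2]-sensors.current_eef_pos()[2]
    print('stopped',b,'down',round(d,1),'dF',(f1-f0).round(2),'t',round(t0,2)); return p,o,f0
E
python3 - <<'E'
from h import *
p,o,f0=press(506.5,48.3)
r.hold(.4); print(favg()-f0,sensors.current_eef_pos(),sensors.current_t())
cv2.imwrite('pics/scene4.png',optics.capture('scene')[:,:,::-1])
E
```

```text
stopped True down 16.2 dF [-0.02  0.13  4.09] t 14.48
[1.04469333 0.50073256 3.77451958] [504.71816689  48.18911129 127.21193035] 15.05
```

```bash
python3 - <<'E'
from h import *
r.hold(.3); print(favg(),sensors.current_t())
s=cv2.imread('pics/scene4.png')
cv2.imwrite('pics/c6.png',cv2.resize(s[200:300,255:355],None,fx=5,fy=5,interpolation=cv2.INTER_CUBIC))
E
```

```text
[2.12634493 0.57907708 2.76143986] 15.4833
```

View pics/c6.png

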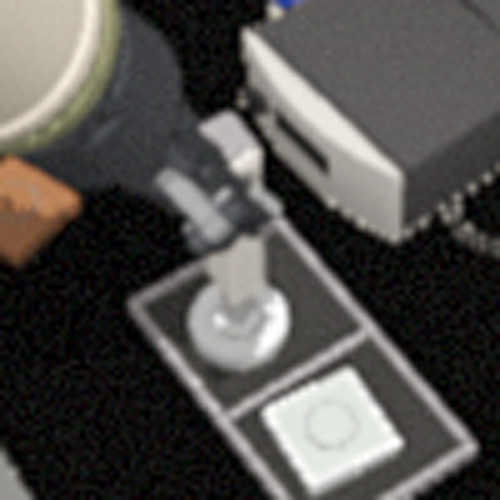

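The tip is inside the ring on the disc, near panel (237,305), with the tile untouched. The spring has sunk about 4 mm and been held for about 1 s. Next I'll lift and do the tile.

```bash
python3 - <<'E'
from h import *
P=np.array(sensors.current_eef_pos()); _,o,_=tool([0,0,0],0,0)
r.move_straight(P+[0,0,8],o,speed=20); r.move_straight(P+[0,0,50],o,speed=80)
p,_,_=tool([511.2,-28.2,178],0,0); r.move_straight(p,o,speed=100)
cv2.imwrite('pics/top5.png',optics.capture('top')[:,:,::-1]); cv2.imwrite('pics/scene5.png',optics.capture('scene')[:,:,::-1])
p,o,f0=press(511.2,-28.2)
r.hold(.5); print(favg()-f0,sensors.current_eef_pos(),sensors.current_t())
cv2.imwrite('pics/scene6.png',optics.capture('scene')[:,:,::-1])
a=cv2.imread('pics/scene5.png')[200:300,265:345];b=cv2.imread('pics/scene6.png')[200:300,265:345]
cv2.imwrite('pics/c7.png',cv2.resize(np.hstack([a,b]),None,fx=5,fy=5,interpolation=cv2.INTER_CUBIC))
E
```

```text
stopped True down 16.1 dF [0.14 0.11 3.28] t 20.11
[1.63541951 0.3308286  3.79458969] [509.37276777 -28.20487454 127.17941284] 20.775
```

View pics/c7.png

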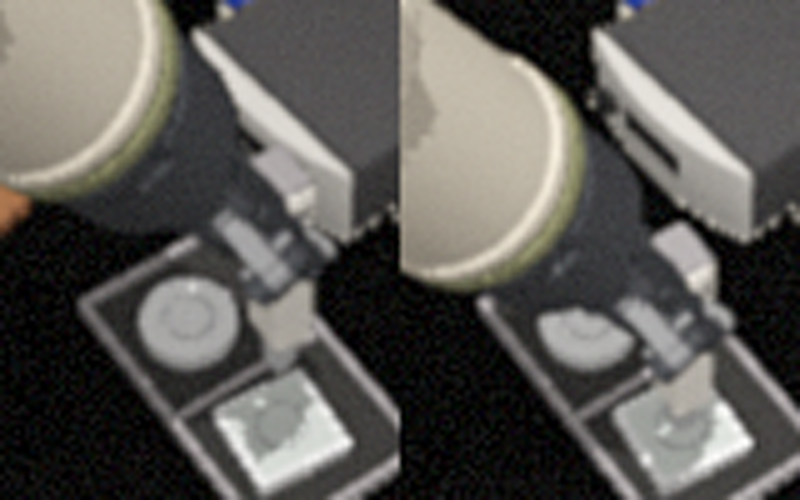

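The tile press shows the tip at about (685,415), near the ring centre (681,423), sunk about 4 mm and held. The disc is still in its bay. Now I'll lift and lean back.

```bash
python3 - <<'E'
from h import *
P=np.array(sensors.current_eef_pos()); _,o,_=tool([0,0,0],0,0)
r.move_straight(P+[0,0,8],o,speed=20); r.move_straight(P+[0,0,190],o,speed=120)
G=[495,0,340]
def st(n): print(n,round(sensors.current_t(),2),np.round(sensors.current_eef_pos(),1),np.round(sensors.current_joints(),2),np.round(sensors.current_ee_rot(),3),round(sensors.current_opening(),3))
st('up')
for th in(20,40,60):
    p,o,_=tool(G,th,0)
    try: r.move_straight(p,o,speed=30)
    except r.Unreachable as e: print(th,'unreach',e, r.solve_ik(p,o)); break
    st(th)
r.hold(.5)
for n in('scene','top'): cv2.imwrite(f'pics/{n}7.png',optics.capture(n)[:,:,::-1])
cv2.imwrite('pics/c8.png',np.hstack([cv2.resize(cv2.imread(f'pics/{n}7.png')[90:340,190:450],(400,385)) for n in('scene','top')]))
print(np.abs(sensors.current_joint_vel()).max())
E
```

```text
up 23.05 [509.  -28.1 316.6] [ 0.5  -0.25 -0.42  1.99 -0.18  0.87 -1.42] [-3.141 -0.523  0.   ] 0.296
20 24.57 [ 4.944e+02 -1.000e-01  3.429e+02] [ 0.48 -0.04 -0.53  1.68 -0.01  1.33 -1.62] [ 3.141 -0.175 -0.   ] 0.295
40 25.07 [4.960e+02 4.000e-01 3.422e+02] [ 0.39  0.25 -0.56  1.4   0.1   1.7  -1.73] [-3.14e+00  1.73e-01  1.00e-03] 0.297
60 unreach the arm cannot follow that straight line within its joint ranges [ 0.21457763  0.49715686 -0.42276269  1.14407347  0.10225797  2.0542367
 -1.76114382]
0.007171557599369573
```

```bash
python3 - <<'E'
from h import *
lo=np.array([-2.95,-.25,-1.52,.18,-1.44,.02,-3.01]);hi=np.array([2.95,2.06,1.56,2.33,4.58,2.06,3.01])
j0=np.array(sensors.current_joints());L=[]
for x in(420,460,500):
  for y in(-30,0,50):
    for z in(300,340,400):
      for w in(-50,-30,0,30,50):
        p,o,_=tool([x,y,z],60,np.radians(w)); j=r.solve_ik(p,o)
        if j is None: continue
        j=np.array(j); m=np.minimum(j-lo,hi-j).min(); L.append((round(m,2),round(np.abs(j-j0).max(),2),x,y,z,w,j.round(2)))
L.sort(key=lambda t:-t[0])
for l in [l for l in L if l[1]<1.2][:10]: print(*l)
E
```

```text
0.36 0.68 420 50 300 -50 [ 0.47  0.22 -0.45  1.59 -0.3   1.7  -2.41]
0.35 0.72 460 50 300 -50 [ 0.45  0.31 -0.46  1.49 -0.27  1.71 -2.45]
0.33 0.76 500 50 300 -50 [ 0.42  0.4  -0.47  1.38 -0.24  1.73 -2.49]
0.32 0.6 420 0 300 -50 [ 0.53  0.24 -0.41  1.57 -0.26  1.74 -2.33]
0.31 0.64 460 0 300 -50 [ 0.5   0.32 -0.42  1.47 -0.24  1.75 -2.37]
0.3 0.55 420 -30 300 -50 [ 0.56  0.25 -0.39  1.55 -0.24  1.76 -2.28]
0.29 0.59 460 -30 300 -50 [ 0.53  0.34 -0.4   1.45 -0.22  1.77 -2.32]
0.29 0.68 500 0 300 -50 [ 0.47  0.41 -0.43  1.35 -0.22  1.77 -2.41]
0.28 0.71 420 50 340 -50 [ 0.47  0.2  -0.45  1.52 -0.31  1.78 -2.44]
0.27 0.75 460 50 340 -50 [ 0.44  0.29 -0.46  1.42 -0.28  1.79 -2.48]
```

```bash
python3 - <<'E'
from h import *
p,o,_=tool([470,0,315],60,np.radians(-50)); r.move_ptp(p,o); r.hold(.6)
print(sensors.current_t(),np.round(sensors.current_eef_pos(),1),np.round(sensors.current_ee_rot(),3),p,o,sensors.current_opening(),sensors.current_grip_force(),np.abs(sensors.current_joint_vel()).max(),sensors.current_force())
for n in('scene','top'): cv2.imwrite(f'pics/{n}7.png',optics.capture(n)[:,:,::-1])
cv2.imwrite('pics/c8.png',np.hstack([cv2.resize(cv2.imread(f'pics/{n}7.png')[130:330,200:410],(400,381)) for n in('scene','top')]))
E
```

```text
26.9417 [471.   -1.1 317.6] [-3.141  0.523 -0.872] [470.96418141  -1.14906666 317.59807621] [3.141592653589793, np.float64(0.5235987755982988), np.float64(-0.8726646259971648)] 0.2915320705464248 58.94184172153473 0.0016602143417227225 [-0.77340666 -0.39523418 -1.71710764]
```

View pics/c8.png

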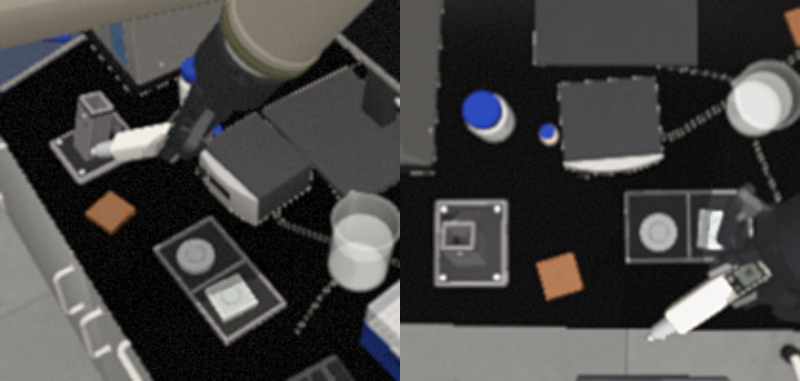

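The final view shows the gauge held high and leaned back with its display facing up, at top-view panel (750,270). The tray pieces, bottle, vial and beaker are where they were, so I'm handing in.

```bash
python3 - <<'E'
from h import *
t,e=tri((95/400*210+200,152/381*200+130),((652-400)/400*210+200,338/381*200+130)); d=np.array([470,0,315])-t
print(t.round(),e.round(1),np.degrees(np.arccos(d[2]/np.linalg.norm(d))).round(1))
print(r.sign_off())
E
```

```text
[409.  70. 261.] 3.0 59.8
the job is handed in; nothing more can be done
None
```

The job is handed in: the gauge was pressed about 4 mm into the disc, then the tile, for over half a second each, and is now held still about 60° from upright, tip about 26 cm up, display facing up. Standards, bottle, beaker and vial look undisturbed in the last pictures; no verdict came back at hand-in.

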